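Raise the conduit riser and snap it into the stand's clip

TASK

Raise the lying steel conduit riser to upright by lifting its coupling end while its square base plate stays down on the bench and acts as the pivot, never carrying it off the bench. Then bring it upright, base plate down at the bench, under the red outlet box and press it gently into the spring clip until it has snapped fully home, and let go so that it stands upright on its base plate in the clip. Leave everything else on the bench where it is.

Things in the scene. Friction and masses are not known exactly. Their poses are not given: they have to be found in the camera images.
- riser: Plain steel conduit riser, about 0.35 kg: square base plate 50 x 50 x 6 mm, tube 26 mm in diameter, round coupling 36 mm in diameter over the last 16 mm; 175 mm long in all. Origin: centre of the plate's underside; z along the tube to the coupling end, x and y along the plate's sides. It lies with the coupling end to the robot's left (+y within 25 degrees).
- pivot_edge (a point): Middle of the underside edge of the riser's plate on its +x side. At the start x points down: the riser rests on this side of the plate and on the coupling, its tube 2.4 degrees off level, coupling end lower. Raised, it turns about this edge, and then stands freely on the plate.
- riser_neck (a point): Point on the riser's tube axis 85 mm above the plate's underside: the height at which the clip takes the tube.
- stand: Outlet stand, fixed: two aluminium legs (30 mm wide, 130 mm between centres) carry an open spring clip of dark steel between them, 78 to 92 mm up, and a red outlet box above it. Origin on the bench midway between the legs' front faces; z up; x points the way the tube is pushed in, so the mouth looks to -x, roughly to the robot. Apart from clip and box, all is free in front of x = 0.
- box_edge (a point): Middle of the lower front edge of the red outlet box, 225 mm above the bench, 4 mm nearer the mouth side than the seat's axis. The box is 160 mm wide, 80 mm high, 108 mm deep and overhangs the seated riser (its top then 175 mm up). The dark bushing under it is 12 mm deep, look only.
- clip_mouth (a point): Centre of the clip's open mouth, 43 mm in front of the seat. Flared lips, about 50 mm apart here, lead to a gap 30 mm wide between two prongs.
- seat (a point): Where riser_neck is with the tube fully home: 60 mm in front of the stand's origin, 85 mm up; axes of the stand. The tube then rests against the clip's solid back. Two spring jaws (upright rollers 12 mm thick, 18 mm between them at rest, 10.5 mm in front of this point) must be pushed apart: up to about 5 N, from 22 mm before home; then they close behind the tube.
- fitting: Bystander: steel conduit fitting without base plate, a tube 26 mm in diameter and 110 mm long with a 40 x 36 x 36 mm block round its middle, lying. It may lie on the left or the right, the riser on the other side. Origin: centre of underside.
- screwdriver: Bystander: screwdriver, 200 mm, black handle, lying. Origin near its middle, underside.
- fan: Bystander: black computer fan 80 x 80 x 25 mm, lying flat. Origin: centre of underside.
- adapter: Bystander: black power adapter 90 x 45 x 32 mm. Origin: centre of underside.
- clear_box: Bystander: empty clear plastic box 110 x 90 x 50 mm. Origin: centre of underside.
- hose_clamp: Bystander: steel hose clamp ring, 90 mm in diameter, 12 mm high. Origin: centre of underside.
- board: Bystander: red controller board 90 x 70 mm with a heat sink, 30 mm high. Origin: centre of underside.

How it is judged:
By the outcome, as a careful person would: the job done as asked, in the order asked, and still so for the second after the job is handed in, with the robot touching nothing.
It also fails if it takes over 67 s, if anything falls off the work surface, if the arm or the gripper's body presses on something with over 40 N, if the wrist force passes 120 N, or if a joint passes its speed limit or range.

ROBOT

A 6-joint arm with a two-finger parallel gripper is mounted at the origin on the work surface. World frame = base frame: x ahead of the robot, y to its left, z up, the work surface at z = 0. Lengths are in mm, angles in rad, forces in N, time in s.
With the tool pointing down it reaches from about 250 to 725 mm from the base axis. Payload 9.7 kg.
Tool frame: the origin (TCP) lies between the finger pads; the fingertips stand 11 mm ahead of it and the grasp point (between the pads) lies 8 mm behind it; z points along the fingers, y is the direction in which the jaws open and shut (so a half turn about z gives the same grasp; the last joint's range is limited). The gripper opens to 85 mm and grips with 20 to 120 N. Pads are 22 mm wide; open, the fingers measure 114 mm over their backs; the gripper's body (76 mm by 85 mm) begins 54 mm behind the grasp point. The pads swing forward as they close: fully open they stand 13 mm farther back than shut.
Start: joints at [-1.169, 0.087, 0.176, 1.66, 0, 1.571], TCP at [215.089, -506.195, 242.284] pointing down, gripper open.
Joint ranges: [-3.13, 3.13], [-0.85, 1.81], [-1.15, 1.24], [-2.2, 2.28], [-1.44, 1.52], [-3.14, 3.14]. Speed limits (rad/s): [2.22, 2.22, 2.57, 3.14, 3.14, 3.14].

INTERFACE

Orientations are given as a unit quaternion [x, y, z, w].
In Python, from bench import * gives the robot as it stands.
- The arm moves only by the tool drive_tool, never from a script. Its argument "targets" is one flat list of numbers, 7 for each row, row after row: the shift along the tool's x, y, z scaled (see below), then the turn, a rotation vector about the tool's x, y, z scaled (see below), then the opening in per cent of the stroke, from 0 (shut) to 100 (fully open). A call has 1 to 5 rows; each row is the pose to reach, as a shift and turn from the pose commanded when the call began, along the tool's axes at that moment, turning the shorter way round; what a row does not reach only later rows make up. The controller multiplies each number of a shift by 0.4 m and each number of a turn by 180 degrees. A row lasts 1/10 s, in which the tool goes at most 50 mm and 8.59 degrees, less where a joint would pass 70% of its speed; a pose out of reach is approached as far as the arm can. A call with a number of a shift or a turn outside -1 to 1 is refused whole. A call with a gripper value outside its range is refused whole. The fingers move at their own pace and stop on an object; "squeeze" is the grip in N (left out, the last holds). Time passes only in rows, so rows that repeat a pose let the fingers close. It gives the time, the measured TCP pose, the force and the opening at its end, in the units of the state.
- sense(): the state, without advancing time (a new reading comes with each control period).
- camera(name): name is "scene" or "top"; returns a dict with "frame" (384x512x3 uint8, red, green, blue), "range_z" (384x512 float32, mm along the optical axis (not along the pixel's ray), 0 where there is no reading), "fx", "fy", "cx", "cy" (pixels), "R" (3x3) and "t" (3): a world point X has camera coordinates R X + t. Camera axes: x right, y down, z forward; pixel columns grow to the right and rows downward; lengths in mm; the calibration is good to about 2 mm. A picture is of the moment at which its call begins.
- hand_in(): hands the job in, once; it reports no verdict.
The state is a dict: "time_s": time; "joints": joint angles; "joint_velocities": joint speeds; "tau": joint torques, N m; "tool_pos": TCP position; "tool_rot": TCP orientation; "ft_force": force on the tool from outside, world axes, zero at the start; "wrist_torque": the same for the moment, N m; "gripper_width": finger opening in mm.
Only numpy, scipy, OpenCV 4.12 (cv2) and the standard library are available. Lean on these libraries where they do the work, as an engineer would, in place of code of your own. Each camera call takes 0.05 s, during which the arm holds its last target. There are 200 camera calls.

## Working session

There is one attempt and no reset: what is moved stays moved. The work goes in short steps, Python scripts to look and compute and a tool call to move; the robot and the scene stay as the last step left them, time stands still between calls to the robot, and variables do not carry over. Pictures are saved under pics/ and viewed, about 8 in all and at most 12, crops included, and the job is handed in when it is done.

Besides the shell and the picture viewer there is one more tool, called after "Emit:" as name(argument=value, ...) on one line, values as JSON. drive_tool: Moves the arm, as the interface text tells. Its arguments: {"type":"object","properties":{"targets":{"type":"array"},"squeeze":{"type":"number"}},"required":["targets"]}

```bash
mkdir -p pics; ls; python3 - <<'E'
from bench import *
import cv2,numpy as np
s=sense();print({k:np.round(v,3) for k,v in s.items()})
for n in("scene","top"):
    c=camera(n);cv2.imwrite(f"pics/{n}0.png",cv2.cvtColor(c["frame"],cv2.COLOR_RGB2BGR)); np.savez(f"{n}0.npz",**c)
    print(n,c["fx"],c["cx"],c["cy"],c["R"].round(3),c["t"], -c["R"].T@c["t"])
a=cv2.imread("pics/scene0.png");b=cv2.imread("pics/top0.png")
E
```

```text
pics
{'time_s': np.float64(0.0), 'joints': array([-1.169,  0.087,  0.175,  1.66 , -0.   ,  1.571]), 'joint_velocities': array([-0.002, -0.001,  0.001,  0.   ,  0.002,  0.   ]), 'tau': array([ 3.000e-03, -5.204e+01,  4.648e+01,  1.700e-02,  0.000e+00,
        0.000e+00]), 'tool_pos': array([ 215.007, -506.012,  241.603]), 'tool_rot': array([ 0.98 ,  0.2  , -0.   , -0.001]), 'ft_force': array([-0.597, -0.271,  0.367]), 'wrist_torque': array([ 0.05 , -0.069,  0.025]), 'gripper_width': np.float64(85.29)}
scene 440.16525493373376 257.1213693375518 186.6391944816757 [[ 0.194  0.981  0.017]
 [ 0.792 -0.146 -0.593]
 [-0.579  0.129 -0.805]] [ -96.12106001 -339.13450626 1685.56639938] [1262.58172694 -172.55261793 1158.23077798]
top 446.07932632824986 256.9024658617677 191.46169655354888 [[-0.014 -1.    -0.006]
 [-0.984  0.015 -0.177]
 [ 0.177  0.003 -0.984]] [   2.89024802  565.28319081 1597.70720763] [ 272.789694    -10.81129459 1672.62986324]
```

View pics/scene0.png

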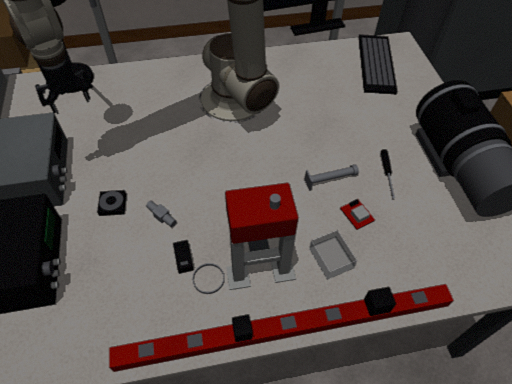

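View pics/top0.png

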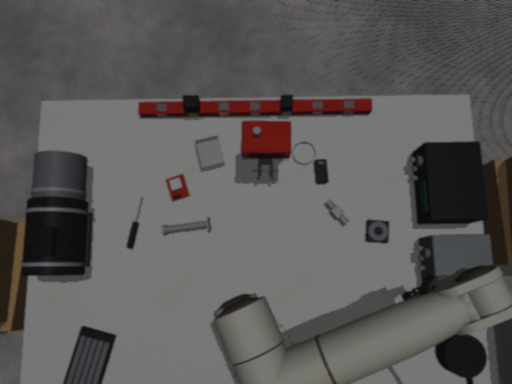

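Scene view: the riser is on the robot's left (scene px 307–357, 178; top px 163–210, 227) with its plate toward the centre. The stand's box is at top px (266,138) with the clip mouth near (263,175). The fitting is on the right. Next I'll measure both.

```bash
cat > h.py <<'E'
import numpy as np,cv2
def load(n): return dict(np.load(n+".npz"))
def cloud(c):
    z=c["range_z"].astype(float);v,u=np.mgrid[:384,:512]
    P=np.stack([(u-c["cx"])/c["fx"]*z,(v-c["cy"])/c["fy"]*z,z],-1)-c["t"]
    W=P@c["R"];W[z==0]=np.nan;return W
def ray(c,u,v,h):
    d=c["R"].T@np.array([(u-c["cx"])/c["fx"],(v-c["cy"])/c["fy"],1]);o=-c["R"].T@c["t"]
    return o+d*(h-o[2])/d[2]
def proj(c,X):
    p=c["R"]@np.asarray(X,float)+c["t"];return p[0]/p[2]*c["fx"]+c["cx"],p[1]/p[2]*c["fy"]+c["cy"]
E
python3 - <<'E'
from h import *
t=load("top0");s=load("scene0")
for n,c,(u0,u1,v0,v1) in(("top",t,(150,225,212,240)),("scene",s,(298,365,160,192))):
    W=cloud(c);S=W[v0:v1,u0:u1].reshape(-1,3)
    print(n,"bench z",np.nanmedian(S[:,2]))
    m=(S[:,2]>9)&(S[:,2]<70);S=S[m]
    mu=S[:,:2].mean(0);e=np.linalg.svd(S[:,:2]-mu,full_matrices=False)[2][0];e*=np.sign(e[1])
    q=(S[:,:2]-mu)@e
    print(len(S),mu,e,np.degrees(np.arctan2(e[1],e[0])),np.percentile(q,[0,2,98,100]),"ends",mu+e*q.min(),mu+e*q.max())
    n_=np.array([-e[1],e[0]]);w=(S[:,:2]-mu)@n_
    for a in range(-100,101,12):
        k=(q>a)&(q<=a+12)
        if k.sum(): print(a,k.sum(),"w",w[k].min().round(),w[k].max().round(),"z",np.percentile(S[k,2],[50,98]).round(1))
# stand : red box front, clip
W=cloud(s);hsv=cv2.cvtColor(s["frame"],cv2.COLOR_RGB2HSV)
red=((hsv[...,0]<8)|(hsv[...,0]>172))&(hsv[...,1]>150)&(hsv[...,2]>60)
red[:180]=0;red[245:]=0;red[:,:220]=0;red[:,305:]=0
top=red&(W[...,2]>297);print("top",W[top].min(0),W[top].max(0))
r=cv2.minAreaRect(W[top][:,:2].astype(np.float32));print(r, cv2.boxPoints(r))
W=cloud(t);hsv=cv2.cvtColor(t["frame"],cv2.COLOR_RGB2HSV)
red=((hsv[...,0]<8)|(hsv[...,0]>172))&(hsv[...,1]>150)&(hsv[...,2]>60)
red[:118]=0;red[165:]=0;red[:,:230]=0;red[:,305:]=0
top=red&(W[...,2]>290);print(top.sum());r=cv2.minAreaRect(W[top][:,:2].astype(np.float32));print(r, cv2.boxPoints(r))
vv,uu=np.nonzero(red);P=np.array([ray(t,u,v,305)[:2] for u,v in zip(uu,vv)],np.float32);print("ray",cv2.boxPoints(cv2.minAreaRect(P)))
C=W[155:190,235:290].reshape(-1,3);k=(C[:,2]>65)&(C[:,2]<110);print("clip",k.sum(),C[k].min(0),C[k].max(0),np.median(C[k],0))
def crop(c,b,f): 
    u0,u1,v0,v1=b;return cv2.resize(cv2.cvtColor(c["frame"][v0:v1,u0:u1],cv2.COLOR_RGB2BGR),None,fx=f,fy=f,interpolation=cv2.INTER_CUBIC)
a=crop(t,(150,300,115,240),5);cv2.imwrite("pics/topcrop.png",a)
E
```

```text
top bench z 1.0640661865931467
394 [442.20517835 258.45343737] [-0.12118493  0.99262995] 96.96049301771984 [-140.30895405  -84.14002966   88.89119654  123.77478562] ends [459.20850873 119.17856763] [427.20553996 381.31599638]
-88 45 w -25.0 25.0 z [47.  56.3]
-76 24 w -16.0 13.0 z [37.3 43.2]
-64 24 w -26.0 12.0 z [34.4 40.5]
-52 24 w -39.0 13.0 z [35.5 45.7]
-40 22 w -12.0 12.0 z [34.  37.9]
-28 21 w -12.0 12.0 z [32.  39.6]
-16 26 w -39.0 12.0 z [31.4 38.5]
-4 23 w -14.0 12.0 z [32.4 39.7]
8 25 w -58.0 40.0 z [29.8 39. ]
20 25 w -14.0 39.0 z [30.4 40.6]
32 21 w -11.0 12.0 z [28.9 37. ]
44 24 w -12.0 11.0 z [31.2 36.8]
56 23 w -10.0 12.0 z [28.8 33.9]
68 32 w -62.0 16.0 z [29.2 43.8]
80 30 w -17.0 17.0 z [32.1 39.8]
scene bench z -0.19963451335404592
482 [447.36927131 252.69530165] [-0.103093    0.99467172] 95.91730696044094 [-79.64323953 -78.01200461  94.1897126   99.7232905 ] ends [455.57993144 173.47642345] [437.08849858 351.88723871]
-88 61 w -22.0 28.0 z [27.6 52.7]
-76 42 w -23.0 24.0 z [45.8 52.2]
-64 25 w -9.0 15.0 z [33.5 38.4]
-52 27 w -10.0 10.0 z [32.2 39.3]
-40 28 w -10
[... 436 characters left out ...]
6558  40.25279666 336.41625706]
((699.93505859375, -37.868690490722656), (156.1890869140625, 105.20587158203125), 88.69828796386719) [[ 645.5716   -114.748085]
 [ 750.7503   -117.13807 ]
 [ 754.2985     39.010704]
 [ 649.1198     41.40069 ]]
1378
((695.6372680664062, -36.289794921875), (150.2179718017578, 103.47888946533203), 89.12223052978516) [[ 642.75323  -110.59735 ]
 [ 746.22003  -112.18259 ]
 [ 748.5213     38.01776 ]
 [ 645.0545     39.602997]]
ray [[ 644.66296  -110.50218 ]
 [ 743.96106  -112.08267 ]
 [ 746.3496     37.984467]
 [ 647.0515     39.564957]]
clip 232 [603.82415545 -79.81419059  77.69335676] [678.59654789  11.43076911 101.65101427] [645.08908389 -36.32035198  91.46180653]
```

View pics/topcrop.png

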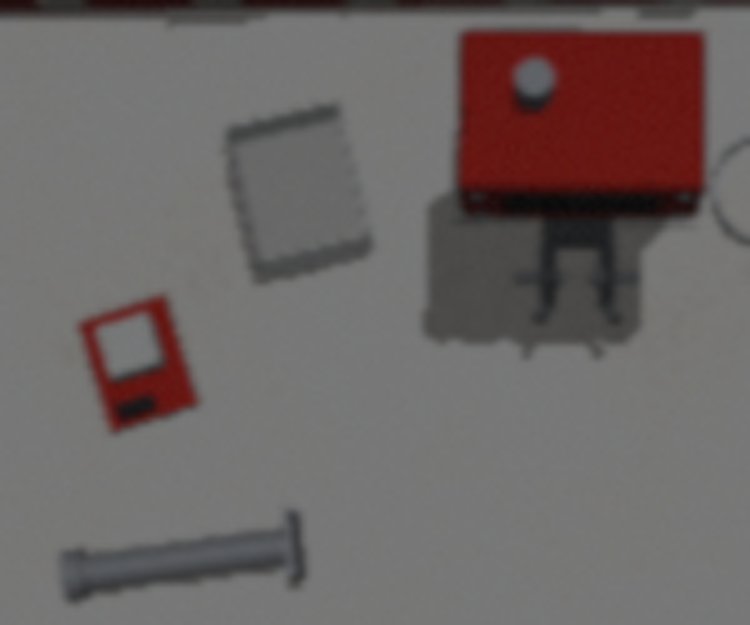

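```bash
cat >> h.py <<'E'
from scipy.spatial.transform import Rotation as Rot
def rows(p0,R0,p1,R1,fr=(1,)):
    """print shift/turn numbers from pose 0 to pose 1 (fractions fr), tool axes, scaled"""
    s=R0.T@(np.asarray(p1)-p0)/400; w=Rot.from_matrix(R0.T@R1).as_rotvec()/np.pi
    for f in fr: print(f,np.round(np.r_[s,w]*f,3))
def frame(d,y):
    d=np.array(d)/np.linalg.norm(d);y=np.array(y)/np.linalg.norm(y);return np.c_[np.cross(y,d),y,d]
E=np.array([-.115,.993,0]);E/=np.linalg.norm(E);Z=np.array([0,0,1.]);A=np.cross(E,Z)
G0=np.array([439,297.4,20]);
def Rth(th,tau=30): # tool frame when riser at th deg above level
    b=np.radians(tau);d=-np.cos(b)*Z-np.sin(b)*E
    return Rot.from_rotvec(A*np.radians(th+2.4)).as_matrix()@frame(d,A)
E
python3 - <<'E'
from h import *
from bench import *
s=sense();p=s["tool_pos"];R=Rot.from_quat(s["tool_rot"]).as_matrix()
R1=Rth(-2.4);hv=G0-100*R1[:,2];print(hv)
mid=np.array([430,60,200.])
N=4
pts=[p,np.array([300,-260,235]),np.array([370,-20,225]),np.array([415,220,200]),hv]
rot=Rot.from_matrix(R.T@R1).as_rotvec();Rs=[R@Rot.from_rotvec(rot*f).as_matrix() for f in(0,.3,.6,.9,1)]
for k in range(4):
    print("call",k);rows(pts[k],Rs[k],pts[k+1],Rs[k+1],(.2,.4,.6,.8,1))
E
```

```text
[433.24791161 347.06803277 106.60254038]
call 0
0.2 [ 0.087 -0.097  0.003 -0.006 -0.009 -0.024]
0.4 [ 0.174 -0.193  0.007 -0.013 -0.017 -0.048]
0.6 [ 0.262 -0.29   0.01  -0.019 -0.026 -0.072]
0.8 [ 0.349 -0.386  0.014 -0.026 -0.034 -0.096]
1 [ 0.436 -0.483  0.017 -0.032 -0.043 -0.12 ]
call 1
0.2 [ 0.108 -0.06  -0.016 -0.006 -0.009 -0.024]
0.4 [ 0.217 -0.121 -0.032 -0.013 -0.017 -0.048]
0.6 [ 0.325 -0.181 -0.047 -0.019 -0.026 -0.072]
0.8 [ 0.434 -0.242 -0.063 -0.026 -0.034 -0.096]
1 [ 0.542 -0.302 -0.079 -0.032 -0.043 -0.12 ]
call 2
0.2 [ 0.117 -0.027 -0.027 -0.006 -0.009 -0.024]
0.4 [ 0.233 -0.053 -0.055 -0.013 -0.017 -0.048]
0.6 [ 0.35  -0.08  -0.082 -0.019 -0.026 -0.072]
0.8 [ 0.466 -0.106 -0.11  -0.026 -0.034 -0.096]
1 [ 0.583 -0.133 -0.137 -0.032 -0.043 -0.12 ]
call 3
0.2 [ 0.078  0.007  0.013 -0.002 -0.003 -0.008]
0.4 [ 0.156  0.014  0.025 -0.004 -0.006 -0.016]
0.6 [ 0.234  0.021  0.038 -0.006 -0.009 -0.024]
0.8 [ 0.312  0.028  0.05  -0.009 -0.011 -0.032]
1 [ 0.39   0.035  0.063 -0.011 -0.014 -0.04 ]
```

Emit:
drive_tool(targets=[0.087,-0.097,0.003,-0.006,-0.009,-0.024,100,0.174,-0.193,0.007,-0.013,-0.017,-0.048,100,0.262,-0.29,0.01,-0.019,-0.026,-0.072,100,0.349,-0.386,0.014,-0.026,-0.034,-0.096,100,0.436,-0.483,0.017,-0.032,-0.043,-0.12,100])

```text
time_s: 0.6
tool_pos: [296.5, -268.3, 235.5]
tool_rot: [0.921, 0.38, -0.056, 0.063]
ft_force: [1.0, -0.5, 0.1]
gripper_width: 85.4
```

Emit:
drive_tool(targets=[0.108,-0.06,-0.016,-0.006,-0.009,-0.024,100,0.217,-0.121,-0.032,-0.013,-0.017,-0.048,100,0.325,-0.181,-0.047,-0.019,-0.026,-0.072,100,0.434,-0.242,-0.063,-0.026,-0.034,-0.096,100,0.542,-0.302,-0.079,-0.032,-0.043,-0.12,100])

```text
time_s: 1.1
tool_pos: [364.9, -33.3, 226.0]
tool_rot: [0.824, 0.543, -0.109, 0.123]
ft_force: [2.7, -1.0, 0.3]
gripper_width: 85.3
```

Emit:
drive_tool(targets=[0.117,-0.027,-0.027,-0.006,-0.009,-0.024,100,0.233,-0.053,-0.055,-0.013,-0.017,-0.048,100,0.35,-0.08,-0.082,-0.019,-0.026,-0.072,100,0.466,-0.106,-0.11,-0.026,-0.034,-0.096,100,0.583,-0.133,-0.137,-0.032,-0.043,-0.12,100])

```text
time_s: 1.6
tool_pos: [409.2, 207.0, 200.1]
tool_rot: [0.691, 0.683, -0.158, 0.177]
ft_force: [0.9, 0.2, 1.7]
gripper_width: 85.3
```

Emit:
drive_tool(targets=[0.078,0.007,0.013,-0.002,-0.003,-0.008,100,0.156,0.014,0.025,-0.004,-0.006,-0.016,100,0.234,0.021,0.038,-0.006,-0.009,-0.024,100,0.312,0.028,0.05,-0.009,-0.011,-0.032,100,0.39,0.035,0.063,-0.011,-0.014,-0.04,100])

```text
time_s: 2.1
tool_pos: [427.0, 332.6, 105.7]
tool_rot: [0.641, 0.723, -0.172, 0.193]
ft_force: [0.1, 1.0, -0.3]
gripper_width: 85.3
```

```bash
cat >> h.py <<'E'
def state():
    from bench import sense
    s=sense();p=np.array(s["tool_pos"]);R=Rot.from_quat(s["tool_rot"]).as_matrix()
    print(round(float(s["time_s"]),2),"p",p.round(1),"z",R[:,2].round(3),"y",R[:,1].round(3),"F",np.round(s["ft_force"],1),"w",round(float(s["gripper_width"]),1),"j",np.round(s["joints"],2));return p,R
def snap(tag,boxes):
    from bench import camera
    out=[]
    for n,(u0,u1,v0,v1) in boxes.items():
        c=camera(n);np.savez(n+tag+".npz",**c)
        a=cv2.cvtColor(c["frame"][v0:v1,u0:u1],cv2.COLOR_RGB2BGR);out.append(cv2.resize(a,(396,int(396*(v1-v0)/(u1-u0))),interpolation=cv2.INTER_CUBIC))
    h=max(a.shape[0] for a in out);cv2.imwrite("pics/"+tag+".png",np.hstack([cv2.copyMakeBorder(a,0,h-a.shape[0],0,4,0) for a in out]))
E
python3 - <<'E'
from h import *
snap("a",dict(scene=(270,400,100,210),top=(130,240,170,260)))
p,R=state();R1=Rth(-2.4);rows(p,R,G0-30*R1[:,2],R1)
rows(G0-30*R1[:,2],R1,G0,R1)
E
```

```text
2.2 p [426.2 333.1 102.9] z [ 0.056 -0.499 -0.865] y [ 0.993  0.121 -0.005] F [ 0.1 -0.2  0.6] w 85.2 j [ 0.85  0.4   0.18  1.73 -0.38  2.37]
1 [ 0.024  0.022  0.15  -0.     0.001  0.003]
1 [-0.    -0.     0.075  0.     0.     0.   ]
```

View pics/a.png

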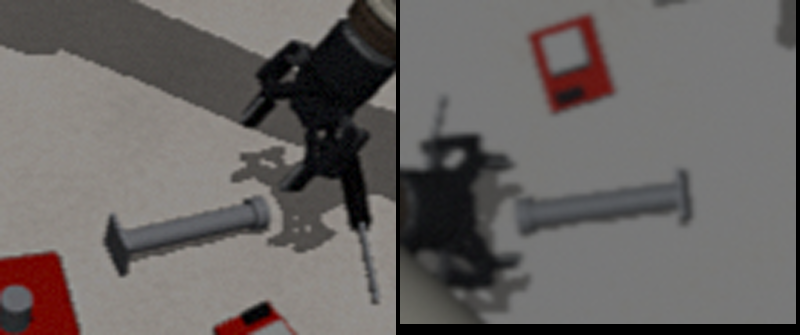

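The gripper straddles the coupling end and lines up with the tube: tube axis at v≈212 in the top crop, jaws centred at v≈207. I'll descend and grip.

Emit:
drive_tool(targets=[0.008,0.007,0.05,0,0,0.001,100,0.016,0.015,0.1,0,0,0.002,100,0.024,0.022,0.15,0,0.001,0.003,100,0.024,0.022,0.15,0,0.001,0.003,100])

```text
time_s: 2.6
tool_pos: [437.8, 309.2, 48.5]
tool_rot: [0.645, 0.719, -0.172, 0.192]
ft_force: [-0.8, -0.2, 0.5]
gripper_width: 85.2
```

Emit:
drive_tool(targets=[0,0,0.025,0,0,0,100,0,0,0.05,0,0,0,100,0,0,0.075,0,0,0,100,0,0,0.075,0,0,0,100])

```text
time_s: 3.0
tool_pos: [439.7, 295.4, 23.1]
tool_rot: [0.645, 0.72, -0.171, 0.193]
ft_force: [-0.9, 1.2, 0.3]
gripper_width: 85.5
```

Emit:
drive_tool(targets=[0,0,0,0,0,0,40,0,0,0,0,0,0,20,0,0,0,0,0,0,0,0,0,0,0,0,0,0,0,0,0,0,0,0,0], squeeze=60)

```text
time_s: 3.5
tool_pos: [440.2, 296.7, 24.6]
tool_rot: [0.645, 0.72, -0.17, 0.193]
ft_force: [-0.5, 1.4, 4.2]
gripper_width: 23.7
```

Emit:
drive_tool(targets=[0,0,0,0,0,0,0,0,0,0,0,0,0,0,0,0,0,0,0,0,0])

```text
time_s: 3.8
tool_pos: [440.2, 296.7, 24.5]
tool_rot: [0.645, 0.72, -0.17, 0.193]
ft_force: [-1.1, 2.7, 6.1]
gripper_width: 23.8
```

```bash
cat >> h.py <<'E'
def rise(p,R,th0,th1,L,n=5):
    """rows turning riser th0->th1 about its edge; TCP on the tube axis L from underside"""
    f=lambda t:np.array([L*np.cos(t)-25*np.sin(t),L*np.sin(t)+25*np.cos(t)])
    o=f(np.radians(th0))
    for th in np.linspace(th0,th1,n+1)[1:]:
        q=f(np.radians(th))-o;Rd=Rot.from_rotvec(A*np.radians(th-th0)).as_matrix()
        rows(p,R,p+E*q[0]+Z*q[1],Rd@R)
E
python3 - <<'E'
from h import *
p,R=state();rise(p,R,-2.4,12,125)
E
```

```text
3.8 p [440.2 296.7  24.5] z [ 0.058 -0.493 -0.868] y [0.994 0.111 0.004] F [-1.1  2.7  6.1] w 23.8 j [ 0.79  0.38  0.02  1.55 -0.4   2.33]
1 [-0.01   0.    -0.012  0.     0.016  0.   ]
1 [-0.021  0.    -0.024  0.     0.032  0.   ]
1 [-0.033  0.    -0.035  0.     0.048  0.   ]
1 [-0.045  0.    -0.046  0.     0.064  0.   ]
1 [-0.057  0.    -0.056  0.     0.08   0.   ]
```

Emit:
drive_tool(targets=[0,0,0,0,0,0,60,0,0,0,0,0,0,60,0,0,0,0,0,0,60,0,0,0,0,0,0,60])

```text
time_s: 4.2
tool_pos: [440.1, 296.2, 23.9]
tool_rot: [0.645, 0.72, -0.17, 0.193]
ft_force: [-0.7, -0.4, -0.4]
gripper_width: 51.0
```

```bash
python3 - <<'E'
from h import *
p,R=state();snap("b",dict(scene=(290,390,130,200),top=(140,240,190,260)))
E
```

```text
4.2 p [440.1 296.2  23.9] z [ 0.058 -0.494 -0.868] y [0.994 0.11  0.003] F [-0.7 -0.4 -0.4] w 51.0 j [ 0.79  0.38  0.02  1.55 -0.4   2.32]
```

View pics/b.png

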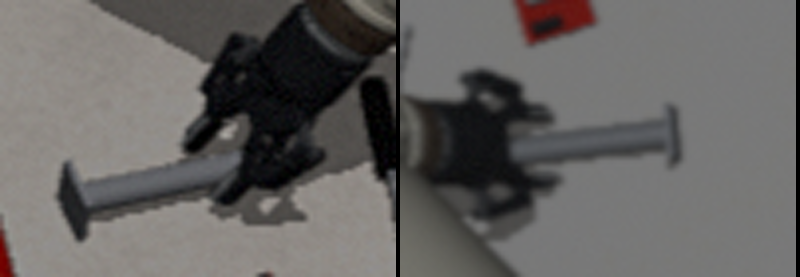

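Crop shows the jaws centred round the tube just short of the coupling. The pads sat a little high (width 23.8 mm), so I'll go 7 mm deeper and grip again.

Emit:
drive_tool(targets=[0,0,0.009,0,0,0,60,0,0,0.018,0,0,0,60,0,0,0.018,0,0,0,60,0,0,0.018,0,0,0,0,0,0,0.018,0,0,0,0])

```text
time_s: 4.8
tool_pos: [440.5, 292.8, 18.0]
tool_rot: [0.645, 0.72, -0.17, 0.193]
ft_force: [-3.7, -0.3, 1.8]
gripper_width: 24.3
```

Emit:
drive_tool(targets=[0,0,0,0,0,0,0,0,0,0,0,0,0,0,0,0,0,0,0,0,0])

```text
time_s: 5.1
tool_pos: [440.6, 292.9, 18.1]
tool_rot: [0.645, 0.72, -0.17, 0.193]
ft_force: [-0.8, 1.6, 2.8]
gripper_width: 23.9
```

```bash
python3 - <<'E'
from h import *
p,R=state();rise(p,R,-2.4,15,120)
E
```

```text
5.1 p [440.6 292.9  18.1] z [ 0.058 -0.493 -0.868] y [0.994 0.111 0.004] F [-0.8  1.6  2.8] w 23.9 j [ 0.79  0.38  0.    1.53 -0.4   2.32]
1 [-0.012  0.    -0.014  0.     0.019  0.   ]
1 [-0.025  0.    -0.027  0.     0.039  0.   ]
1 [-0.039  0.    -0.04   0.     0.058  0.   ]
1 [-0.054  0.    -0.051  0.     0.077  0.   ]
1 [-0.069  0.    -0.062  0.001  0.097  0.   ]
```

Emit:
drive_tool(targets=[-0.012,0,-0.014,0,0.019,0,0,-0.025,0,-0.027,0,0.039,0,0,-0.039,0,-0.04,0,0.058,0,0,-0.054,0,-0.051,0,0.077,0,0,-0.069,0,-0.062,0,0.097,0,0])

```text
time_s: 5.6
tool_pos: [441.6, 281.2, 53.2]
tool_rot: [0.663, 0.741, -0.069, 0.08]
ft_force: [1.0, -1.0, -2.3]
gripper_width: 24.1
```

Emit:
drive_tool(targets=[-0.012,0,-0.014,0,0.019,0,0,-0.025,0,-0.027,0,0.039,0,0,-0.039,0,-0.04,0,0.058,0,0,-0.054,0,-0.051,0,0.077,0,0,-0.069,0,-0.062,0,0.097,0,0])

```text
time_s: 6.1
tool_pos: [444.0, 259.6, 83.4]
tool_rot: [0.666, 0.745, 0.032, -0.033]
ft_force: [-0.8, -0.2, -2.4]
gripper_width: 24.2
```

```bash
python3 - <<'E'
from h import *
snap("c",dict(scene=(270,390,80,200),top=(140,260,170,260)));p,R=state()
print("th",np.degrees(np.arcsin(R[:,2]@E))+30-2.4)
E
```

```text
6.2 p [444.3 258.5  83.8] z [-0.005  0.091 -0.996] y [0.994 0.109 0.005] F [ 0.2  0.5 -2.1] w 24.4 j [ 0.48 -0.04 -0.26  1.31  0.08  1.95]
th 32.80402454189435
```

View pics/c.png

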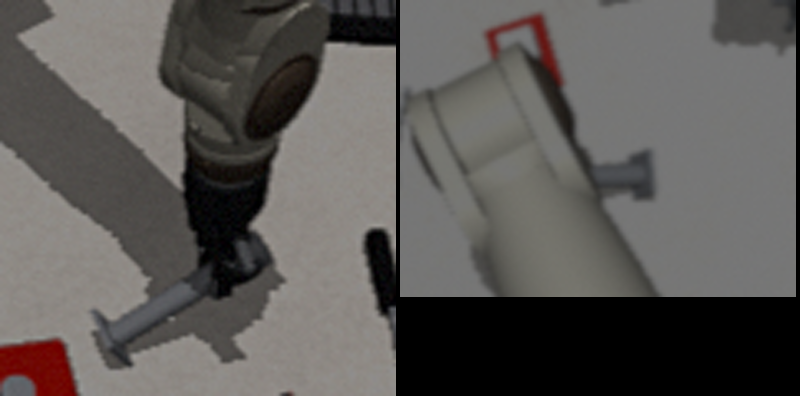

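The riser is about 33° up. The plate's lower edge is still on the bench at crop px (130,360), and the wrist carries only about 2 N. I'll continue.

Emit:
drive_tool(targets=[-0.012,0,-0.014,0,0.019,0,0,-0.025,0,-0.027,0,0.039,0,0,-0.039,0,-0.04,0,0.058,0,0,-0.054,0,-0.051,0,0.077,0,0,-0.069,0,-0.062,0,0.097,0,0])

```text
time_s: 6.7
tool_pos: [447.1, 230.5, 105.7]
tool_rot: [0.653, 0.731, 0.132, -0.145]
ft_force: [-0.9, 1.6, 0.6]
gripper_width: 24.1
```

Emit:
drive_tool(targets=[-0.012,0,-0.014,0,0.019,0,0,-0.025,0,-0.027,0,0.039,0,0,-0.039,0,-0.04,0,0.058,0,0,-0.054,0,-0.051,0,0.077,0,0,-0.069,0,-0.062,0,0.097,0,0])

```text
time_s: 7.2
tool_pos: [451.2, 195.8, 118.7]
tool_rot: [0.626, 0.7, 0.23, -0.255]
ft_force: [-2.1, 0.5, 4.4]
gripper_width: 24.2
```

```bash
python3 - <<'E'
from h import *
snap("d",dict(scene=(250,370,80,200),top=(160,260,170,260)));p,R=state()
th=np.degrees(np.arcsin(R[:,2]@E))+30-2.4;print("th",th,120*np.sin(np.radians(th))+25*np.cos(np.radians(th)))
rise(p,R,th,90,120,5)
E
```

```text
7.3 p [451.4 195.4 118.6] z [-0.069  0.643 -0.763] y [0.994 0.109 0.003] F [-3.8  2.3 11.8] w 24.2 j [ 0.04 -0.07 -0.35  1.35  0.7   1.48]
th 67.88047337361459 120.5815431504476
1 [-0.016  0.    -0.018  0.     0.025  0.   ]
1 [-0.033  0.    -0.034  0.     0.049  0.   ]
1 [-0.051  0.    -0.049  0.     0.074  0.   ]
1 [-0.07   0.001 -0.063  0.     0.098  0.001]
1 [-0.091  0.001 -0.075  0.     0.123  0.001]
```

View pics/d.png

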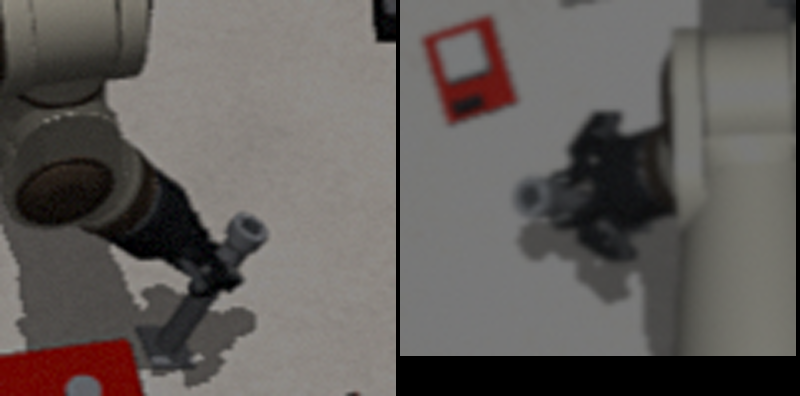

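The riser is at 68° with its edge on the bench, now pressing about 12 N. I'll finish the turn with about 3 mm of relief upward.

Emit:
drive_tool(targets=[-0.013,0,-0.021,0,0.025,0,0,-0.029,0,-0.038,0,0.049,0,0,-0.046,0,-0.054,0,0.074,0,0,-0.065,0.001,-0.068,0,0.098,0.001,0,-0.065,0.001,-0.068,0,0.098,0.001,0])

```text
time_s: 7.8
tool_pos: [455.8, 157.5, 120.7]
tool_rot: [0.585, 0.65, 0.322, -0.361]
ft_force: [-0.8, -0.1, 5.0]
gripper_width: 24.2
```

```bash
python3 - <<'E'
from h import *
p,R=state()
th=np.degrees(np.arcsin(R[:,2]@E))+30-2.4;print("th",th,120*np.sin(np.radians(th))+25*np.cos(np.radians(th)))
rise(p,R,th,90,121,2); print("up",R.T@Z/400)
E
```

```text
7.8 p [455.8 157.5 120.7] z [-0.092  0.842 -0.531] y [ 0.994  0.107 -0.003] F [-0.8 -0.1  5. ] w 24.2 j [-0.15  0.12 -0.29  1.54  0.96  1.11]
th 85.49960481745664 121.59166439953262
1 [-0.008  0.    -0.009  0.     0.013  0.   ]
1 [-0.016  0.    -0.018  0.     0.025  0.   ]
up [ 2.11782416e-03 -8.06069611e-06 -1.32844114e-03]
```

Emit:
drive_tool(targets=[-0.007,0,-0.01,0,0.013,0,0,-0.014,0,-0.019,0,0.024,0,0,-0.014,0,-0.019,0,0.024,0,0])

```text
time_s: 8.1
tool_pos: [456.3, 148.7, 119.8]
tool_rot: [0.573, 0.638, 0.343, -0.384]
ft_force: [-0.9, 0.2, -2.6]
gripper_width: 23.9
```

```bash
python3 - <<'E'
from h import *
snap("e",dict(scene=(240,360,80,200),top=(180,290,120,240)));p,R=state()
th=np.degrees(np.arcsin(R[:,2]@E))+30-2.4;print("th",th)
E
```

```text
8.2 p [456.4 149.  120.3] z [-0.097  0.877 -0.471] y [ 0.994  0.109 -0.001] F [-0.3  0.6 -2.8] w 24.2 j [-0.19  0.19 -0.27  1.61  1.    1.  ]
th 89.50341624015473
```

View pics/e.png

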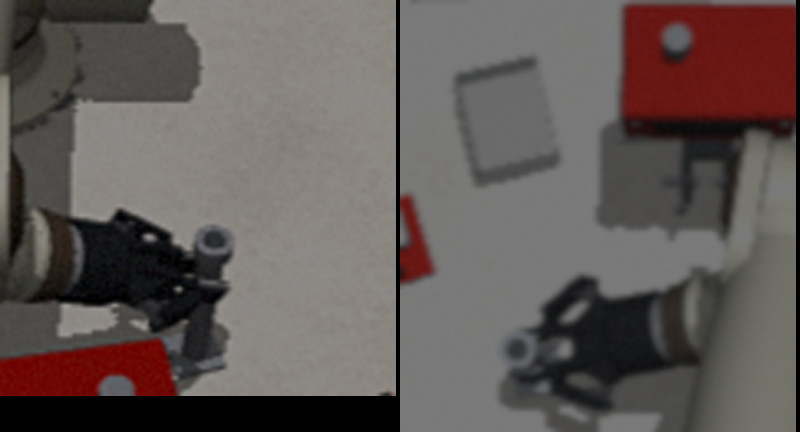

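The riser is upright (coupling at scene-crop px (213,243)) with the plate on the bench. I'll set it down the last bit, release, and back off.

Emit:
drive_tool(targets=[-0.003,0,-0.001,0,0.003,0,0,-0.003,0,-0.001,0,0.003,0,0])

```text
time_s: 8.4
tool_pos: [456.4, 148.2, 120.0]
tool_rot: [0.57, 0.637, 0.347, -0.386]
ft_force: [0.1, 1.1, -2.1]
gripper_width: 24.2
```

```bash
python3 - <<'E'
from h import *
p,R=state()
E
```

```text
8.4 p [456.4 148.2 120. ] z [-0.097  0.882 -0.461] y [0.994 0.109 0.001] F [ 0.1  1.1 -2.1] w 24.2 j [-0.19  0.2  -0.26  1.62  1.01  0.98]
```

Emit:
drive_tool(targets=[0,0,0,0,0,0,40,0,0,0,0,0,0,70,0,0,0,0,0,0,100,0,0,0,0,0,0,100,0,0,0,0,0,0,100])

```text
time_s: 8.9
tool_pos: [456.7, 147.9, 120.4]
tool_rot: [0.57, 0.637, 0.347, -0.386]
ft_force: [-0.1, 0.2, 0.8]
gripper_width: 85.0
```

Emit:
drive_tool(targets=[0,0,-0.05,0,0,0,100,0,0,-0.12,0,0,0,100,0,0,-0.2,0,0,0,100,0,0,-0.28,0,0,0,100,0,0,-0.28,0,0,0,100])

```text
time_s: 9.4
tool_pos: [468.5, 46.6, 173.0]
tool_rot: [0.571, 0.636, 0.348, -0.385]
ft_force: [0.4, 0.4, 0.2]
gripper_width: 85.3
```

```bash
python3 - <<'E'
from h import *
p,R=state()
R1=frame([0,0,-1],[1,1,0]);p1=np.array([340,100,300.])
print("w1");rows(p,R,p1,R1,(.2,.4,.6,.8,1))
# riser top disc in both views
for n in("scene","top"):
    from bench import camera
    c=camera(n);np.savez(n+"f.npz",**c);W=cloud(c)
    k=(W[...,2]>150)&(W[...,2]<190)&(np.hypot(W[...,0]-457,W[...,1]-148)<35)
    print(n,k.sum(),W[k].mean(0),np.median(W[k][:,2]))
    k=(W[...,2]>20)&(W[...,2]<150)&(np.hypot(W[...,0]-457,W[...,1]-148)<35)
    print("  body",k.sum(),np.median(W[k],0))
    u,v=map(int,proj(c,[457,148,80]));a=cv2.cvtColor(c["frame"][v-40:v+40,u-50:u+50],cv2.COLOR_RGB2BGR);cv2.imwrite("pics/f_"+n+".png",cv2.resize(a,None,fx=4,fy=4))
a=np.hstack([cv2.imread("pics/f_scene.png"),cv2.imread("pics/f_top.png")]);cv2.imwrite("pics/f.png",a)
E
```

```text
9.4 p [468.5  46.6 173. ] z [-0.092  0.882 -0.462] y [0.994 0.106 0.003] F [0.4 0.4 0.2] w 85.3 j [-0.38  0.31 -0.05  1.93  0.91  0.72]
w1
0.2 [ 0.072 -0.061  0.     0.024 -0.067 -0.039]
0.4 [ 0.144 -0.122  0.     0.047 -0.133 -0.077]
0.6 [ 0.216 -0.183  0.001  0.071 -0.2   -0.116]
0.8 [ 0.287 -0.244  0.001  0.095 -0.266 -0.155]
1 [ 0.359 -0.304  0.001  0.119 -0.333 -0.194]
scene 133 [459.88831402 143.92736642 170.61969871] 172.50781955325135
  body 216 [466.16101094 141.46652199  86.69021676]
top 92 [456.12267656 145.14525945 174.8888541 ] 175.4874156841215
  body 30 [447.29664979 137.56101692  70.68958267]
```

View pics/f.png

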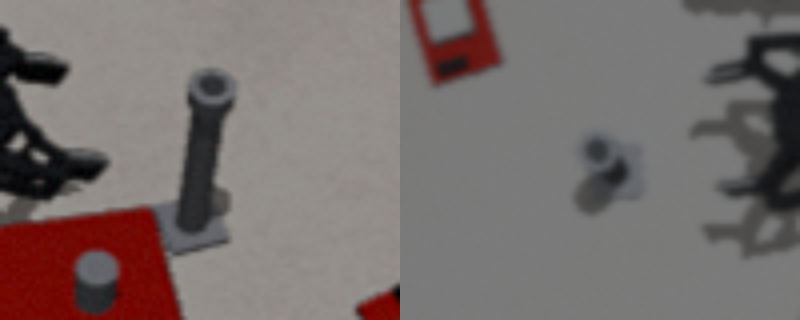

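Both crops show the riser standing freely on its plate, top at about (457,146,175). I'll swing via tool-down to a front approach.

Emit:
drive_tool(targets=[0.036,-0.031,0,0.012,-0.034,-0.02,100,0.072,-0.061,0,0.024,-0.067,-0.039,100,0.108,-0.092,0,0.036,-0.1,-0.058,100,0.144,-0.122,0,0.047,-0.133,-0.077,100,0.18,-0.152,0,0.059,-0.166,-0.097,100])

```text
time_s: 10.0
tool_pos: [402.6, 76.4, 235.9]
tool_rot: [0.5, 0.822, 0.182, -0.202]
ft_force: [0.7, 0.0, 0.9]
gripper_width: 85.3
```

```bash
python3 - <<'E'
from h import *
p,R=state()
R1=frame([0,0,-1],[1,1,0]);p1=np.array([330,110,290.])
print("w1");rows(p,R,p1,R1,(.2,.4,.6,.8,1))
R2=frame([np.cos(np.pi/6),0,-.5],[0,1,0]);p2=np.array([457,146.5,128])-110*R2[:,2];print(p2)
Rm=R1@Rot.from_rotvec(Rot.from_matrix(R1.T@R2).as_rotvec()/2).as_matrix();pm=(p1+p2)/2
rows(p1,R1,pm,Rm,(.2,.4,.6,.8,1));rows(pm,Rm,p2,R2,(.2,.4,.6,.8,1))
E
```

```text
10.0 p [402.6  76.4 235.9] z [-0.15   0.502 -0.852] y [0.895 0.434 0.098] F [0.7 0.  0.9] w 85.3 j [-0.14 -0.09 -0.1   1.81  0.5   0.89]
w1
0.2 [ 0.042 -0.023 -0.009  0.012 -0.033 -0.019]
0.4 [ 0.083 -0.045 -0.018  0.024 -0.066 -0.038]
0.6 [ 0.125 -0.068 -0.027  0.035 -0.1   -0.057]
0.8 [ 0.167 -0.09  -0.037  0.047 -0.133 -0.076]
1 [ 0.208 -0.113 -0.046  0.059 -0.166 -0.095]
[361.73720558 146.5        183.        ]
0.2 [ 0.001  0.012  0.027 -0.013 -0.032 -0.023]
0.4 [ 0.002  0.024  0.054 -0.026 -0.063 -0.045]
0.6 [ 0.003  0.036  0.08  -0.039 -0.095 -0.068]
0.8 [ 0.003  0.048  0.107 -0.052 -0.126 -0.091]
1 [ 0.004  0.06   0.134 -0.065 -0.158 -0.113]
0.2 [ 0.011  0.009  0.026 -0.013 -0.032 -0.023]
0.4 [ 0.021  0.017  0.052 -0.026 -0.063 -0.045]
0.6 [ 0.032  0.026  0.078 -0.039 -0.095 -0.068]
0.8 [ 0.042  0.034  0.104 -0.052 -0.126 -0.091]
1 [ 0.053  0.043  0.13  -0.065 -0.158 -0.113]
```

Emit:
drive_tool(targets=[0.042,-0.023,-0.009,0.012,-0.033,-0.019,100,0.083,-0.045,-0.018,0.024,-0.066,-0.038,100,0.125,-0.068,-0.027,0.035,-0.1,-0.057,100,0.167,-0.09,-0.037,0.047,-0.133,-0.076,100,0.208,-0.113,-0.046,0.059,-0.166,-0.095,100])

```text
time_s: 10.5
tool_pos: [330.1, 109.6, 290.5]
tool_rot: [0.383, 0.924, 0.001, 0.0]
ft_force: [1.6, -0.4, -0.5]
gripper_width: 85.2
```

Emit:
drive_tool(targets=[0.001,0.012,0.027,-0.013,-0.032,-0.023,100,0.002,0.024,0.054,-0.026,-0.063,-0.045,100,0.003,0.036,0.08,-0.039,-0.095,-0.068,100,0.003,0.048,0.107,-0.052,-0.126,-0.091,100,0.004,0.06,0.134,-0.065,-0.158,-0.113,100])

```text
time_s: 11.0
tool_pos: [346.4, 128.2, 235.6]
tool_rot: [0.202, 0.943, 0.001, 0.264]
ft_force: [0.4, -0.2, 0.2]
gripper_width: 85.5
```

```bash
python3 - <<'E'
from h import *
p,R=state()
R2=frame([np.cos(np.pi/6),0,-.5],[0,1,0]);p2=np.array([457,146.5,128])-110*R2[:,2]
rows(p,R,p2,R2,(.2,.4,.6,.8,1))
E
```

```text
11.0 p [346.4 128.2 235.6] z [ 0.499 -0.104 -0.86 ] y [0.38  0.919 0.109] F [ 0.4 -0.2  0.2] w 85.5 j [ 0.64 -0.77 -0.56  1.41 -0.39  0.99]
0.2 [ 0.011  0.008  0.026 -0.013 -0.031 -0.023]
0.4 [ 0.021  0.017  0.051 -0.026 -0.063 -0.045]
0.6 [ 0.032  0.025  0.077 -0.039 -0.094 -0.068]
0.8 [ 0.042  0.034  0.102 -0.052 -0.126 -0.091]
1 [ 0.053  0.042  0.128 -0.065 -0.157 -0.114]
```

```bash
python3 - <<'E'
from h import *
p,R=state();c=np.sqrt(.5)
R2=frame([c,0,-c],[0,1,0]);g=np.array([457,146.5,122]);p2=g-80*R2[:,2]
rows(p,R,p2,R2,(.2,.4,.6,.8,1));rows(p2,R2,g,R2)
E
```

```text
11.0 p [346.4 128.2 235.6] z [ 0.499 -0.104 -0.86 ] y [0.38  0.919 0.109] F [ 0.4 -0.2  0.2] w 85.5 j [ 0.64 -0.77 -0.56  1.41 -0.39  0.99]
0.2 [-0.003  0.016  0.037 -0.01  -0.015 -0.024]
0.4 [-0.007  0.031  0.074 -0.02  -0.03  -0.048]
0.6 [-0.01   0.047  0.111 -0.029 -0.045 -0.072]
0.8 [-0.013  0.062  0.148 -0.039 -0.06  -0.096]
1 [-0.017  0.078  0.185 -0.049 -0.075 -0.12 ]
1 [-0.   0.   0.2  0.   0.   0. ]
```

Emit:
drive_tool(targets=[-0.003,0.016,0.037,-0.01,-0.015,-0.024,100,-0.007,0.031,0.074,-0.02,-0.03,-0.048,100,-0.01,0.047,0.111,-0.029,-0.045,-0.072,100,-0.013,0.062,0.148,-0.039,-0.06,-0.096,100,-0.017,0.078,0.185,-0.049,-0.075,-0.12,100])

```text
time_s: 11.5
tool_pos: [420.0, 166.9, 180.9]
tool_rot: [0.003, 0.929, -0.009, 0.371]
ft_force: [-0.1, 0.1, -0.5]
gripper_width: 85.2
```

Emit:
drive_tool(targets=[0,0,0,0,0,0,100,0,0,0,0,0,0,100])

```text
time_s: 11.7
tool_pos: [419.2, 165.5, 181.8]
tool_rot: [0.007, 0.929, -0.009, 0.37]
ft_force: [-0.9, 0.1, -0.1]
gripper_width: 85.4
```

```bash
python3 - <<'E'
from h import *
p,R=state();c=np.sqrt(.5)
R2=frame([c,0,-c],[0,1,0]);g=np.array([457,146.5,122])
rows(p,R,g,R2,(.25,.5,.75,1))
E
```

```text
11.7 p [419.2 165.5 181.8] z [ 0.687 -0.022 -0.726] y [ 0.019  1.    -0.013] F [-0.9  0.1 -0.1] w 85.4 j [ 0.64 -0.85 -0.8   0.98 -0.44  0.51]
0.25 [ 0.008 -0.011  0.044 -0.002 -0.002 -0.   ]
0.5 [ 0.017 -0.022  0.087 -0.004 -0.004 -0.001]
0.75 [ 0.025 -0.033  0.131 -0.005 -0.007 -0.001]
1 [ 0.034 -0.044  0.175 -0.007 -0.009 -0.002]
```

Emit:
drive_tool(targets=[0,0,0.025,0,0,0,100,0,0,0.05,0,0,0,100,0,0,0.05,0,0,0,100])

```text
time_s: 12.0
tool_pos: [434.1, 164.6, 166.7]
tool_rot: [0.006, 0.929, -0.01, 0.37]
ft_force: [-0.4, -0.1, 0.3]
gripper_width: 85.0
```

```bash
python3 - <<'E'
from h import *
p,R=state();c=np.sqrt(.5)
R2=frame([c,0,-c],[0,1,0]);g=np.array([457,146.5,122])
rows(p,R,g,R2,(.25,.5,.75,1))
E
```

```text
12.0 p [434.1 164.6 166.7] z [ 0.687 -0.024 -0.726] y [ 0.019  1.    -0.014] F [-0.4 -0.1  0.3] w 85.0 j [ 0.61 -0.82 -0.82  0.92 -0.42  0.48]
0.25 [ 0.009 -0.011  0.03  -0.002 -0.002 -0.   ]
0.5 [ 0.017 -0.021  0.061 -0.004 -0.004 -0.001]
0.75 [ 0.026 -0.032  0.091 -0.006 -0.007 -0.001]
1 [ 0.035 -0.042  0.122 -0.008 -0.009 -0.001]
```

Emit:
drive_tool(targets=[0.006,-0.021,0.01,-0.002,-0.002,0,100,0.012,-0.042,0.025,-0.004,-0.005,0,100,0.022,-0.042,0.065,-0.006,-0.007,0,100,0.034,-0.042,0.12,-0.008,-0.009,-0.001,100,0.034,-0.042,0.12,-0.008,-0.009,-0.001,100])

```text
time_s: 12.5
tool_pos: [456.1, 145.5, 120.5]
tool_rot: [-0.0, 0.924, 0.0, 0.382]
ft_force: [0.0, -0.6, -0.7]
gripper_width: 85.8
```

```bash
python3 - <<'E'
from h import *
p,R=state();snap("g",dict(scene=(250,370,90,200),top=(170,290,140,240)));p,R=state();c=np.sqrt(.5)
R2=frame([c,0,-c],[0,1,0]);g=np.array([457,146.5,122])
rows(p,R,g,R2)
E
```

```text
12.5 p [456.1 145.5 120.5] z [ 0.706  0.    -0.708] y [-0.  1.  0.] F [ 0.  -0.6 -0.7] w 85.8 j [ 0.51 -0.85 -0.95  0.75 -0.35  0.37]
12.6 p [456.7 146.4 124.2] z [ 0.709  0.001 -0.706] y [-0.     1.     0.002] F [1.1 0.6 0.8] w 85.3 j [ 0.51 -0.85 -0.94  0.76 -0.35  0.38]
1 [ 0.003  0.     0.004  0.     0.001 -0.   ]
```

View pics/g.png

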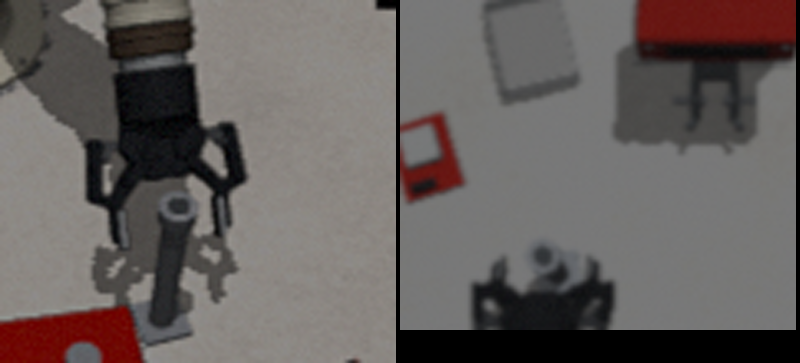

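Jaws sit evenly either side of the standing tube (scene crop fingers at u≈120 and 222, tube u≈172). I'll close now.

Emit:
drive_tool(targets=[0,0,0,0,0,0,40,0,0,0,0,0,0,10,0,0,0,0,0,0,0,0,0,0,0,0,0,0,0,0,0,0,0,0,0], squeeze=50)

```text
time_s: 13.1
tool_pos: [456.9, 147.3, 124.5]
tool_rot: [-0.0, 0.923, 0.001, 0.384]
ft_force: [-0.4, 0.3, 0.9]
gripper_width: 24.6
```

Emit:
drive_tool(targets=[0,0,0,0,0,0,0,0,0,0,0,0,0,0])

```text
time_s: 13.3
tool_pos: [456.9, 147.2, 124.5]
tool_rot: [-0.0, 0.923, 0.001, 0.384]
ft_force: [-0.5, -0.3, 3.8]
gripper_width: 24.7
```

```bash
python3 - <<'E'
from h import *
p,R=state();c=load("topg")
# clip centre in top view: rays at z 92 for dark pixels in front of the box
W=cloud(c);f=c["frame"].astype(int).sum(2)
for lo,hi in((600,615),(615,630),(630,645)):
    k=(W[...,2]>72)&(W[...,2]<105)&(W[...,0]>lo)&(W[...,0]<hi)&(abs(W[...,1]+36)<60);print(lo,k.sum(),np.sort(W[k][:,1]).round(0)[[0,2,-3,-1]] if k.sum()>4 else "",W[k][:,1].mean())
for x in(520,560):
  rows(p,R,[x,-36,p[2]],R); 
E
```

```text
13.3 p [456.9 147.2 124.5] z [ 0.709  0.003 -0.705] y [-0.002  1.     0.002] F [-0.5 -0.3  3.8] w 24.7 j [ 0.51 -0.85 -0.94  0.76 -0.35  0.37]
600 21 [-64. -61.  -6.  -3.] -35.099753970414206
615 29 [-61. -61. -10.  -7.] -34.78836107475702
630 68 [-80. -79.  11.  11.] -34.58412079624452
1 [-0.111 -0.458  0.111  0.     0.     0.   ]
1 [-0.182 -0.458  0.182  0.     0.     0.   ]
```

Emit:
drive_tool(targets=[-0.012,-0.03,0.012,0,0,0,0,-0.025,-0.06,0.025,0,0,0,0,-0.037,-0.09,0.037,0,0,0,0,-0.05,-0.12,0.05,0,0,0,0,-0.062,-0.15,0.062,0,0,0,0])

```text
time_s: 13.8
tool_pos: [492.3, 87.4, 124.4]
tool_rot: [-0.001, 0.923, 0.002, 0.384]
ft_force: [-0.9, 2.6, 2.6]
gripper_width: 24.3
```

```bash
python3 - <<'E'
from h import *
p,R=state()
E
```

```text
13.8 p [492.3  87.4 124.4] z [ 0.709  0.004 -0.705] y [-0.003  1.     0.003] F [-0.9  2.6  2.6] w 24.3 j [ 0.28 -0.83 -0.94  0.69 -0.19  0.2 ]
```

Emit:
drive_tool(targets=[-0.012,-0.03,0.012,0,0,0,0,-0.025,-0.061,0.025,0,0,0,0,-0.037,-0.092,0.037,0,0,0,0,-0.05,-0.122,0.05,0,0,0,0,-0.062,-0.153,0.062,0,0,0,0])

```text
time_s: 14.3
tool_pos: [527.5, 26.2, 124.4]
tool_rot: [-0.001, 0.923, 0.002, 0.384]
ft_force: [-2.1, 3.0, 2.7]
gripper_width: 24.6
```

Emit:
drive_tool(targets=[-0.012,-0.03,0.012,0,0,0,0,-0.025,-0.061,0.025,0,0,0,0,-0.037,-0.092,0.037,0,0,0,0,-0.05,-0.122,0.05,0,0,0,0,-0.062,-0.153,0.062,0,0,0,0])

```text
time_s: 14.8
tool_pos: [562.7, -34.9, 124.4]
tool_rot: [-0.001, 0.923, 0.002, 0.384]
ft_force: [-1.0, 2.7, 2.7]
gripper_width: 24.6
```

```bash
python3 - <<'E'
from h import *
snap("i",dict(scene=(210,310,140,280),top=(220,320,120,230)));p,R=state()
print(R.T@np.array([1,0,0])/4, R.T@Z/400)
E
```

```text
14.9 p [563.  -36.1 124.5] z [ 0.709  0.002 -0.705] y [-0.     1.     0.002] F [ 1.6 -0.7  3.3] w 24.6 j [-0.1  -0.62 -0.85  0.56  0.07 -0.07]
[-1.76200195e-01 -7.46053555e-05  1.77351306e-01] [-1.77351101e-03  4.68913083e-06 -1.76199794e-03]
```

View pics/i.png

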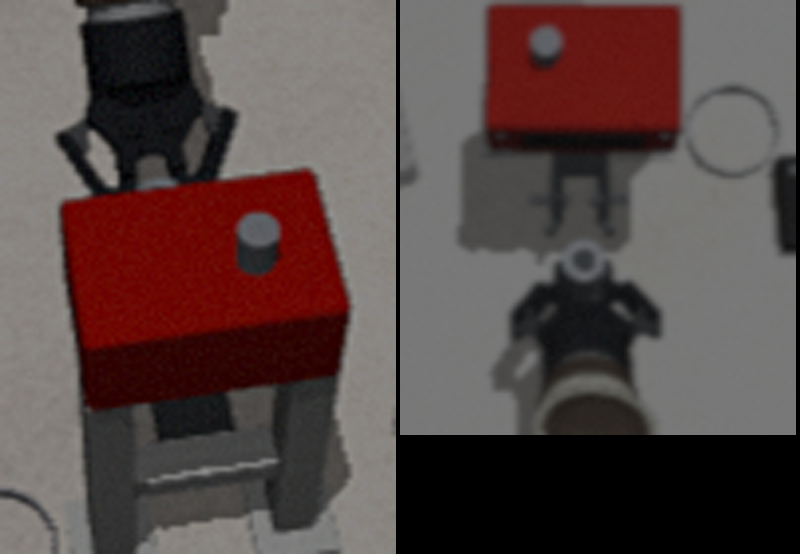

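Top crop: tube at u≈583, clip prongs centred at u≈580, so it's lined up to about 2 mm. I'll push in, slower near the jaws.

Emit:
drive_tool(targets=[-0.018,0,0.018,0,0,0,0,-0.035,0,0.035,0,0,0,0,-0.053,-0.001,0.053,0,0,0,0,-0.07,-0.001,0.07,0,0,0,0,-0.088,-0.001,0.088,0,0,0,0])

```text
time_s: 15.4
tool_pos: [612.8, -34.9, 125.7]
tool_rot: [-0.001, 0.923, 0.001, 0.385]
ft_force: [-2.7, -0.3, 6.4]
gripper_width: 24.0
```

Emit:
drive_tool(targets=[-0.008,0,0.008,0,0,0,0,-0.016,0,0.016,0,0,0,0,-0.022,0,0.022,0,0,0,0,-0.028,0,0.028,0,0,0,0])

```text
time_s: 15.8
tool_pos: [627.7, -35.0, 123.7]
tool_rot: [-0.0, 0.924, 0.001, 0.383]
ft_force: [-2.5, 0.0, 0.8]
gripper_width: 24.4
```

```bash
python3 - <<'E'
from h import *
p,R=state()
E
```

```text
15.8 p [627.7 -35.  123.7] z [ 0.708  0.003 -0.706] y [-0.002  1.     0.002] F [-2.5  0.   0.8] w 24.4 j [-0.08 -0.42 -0.73  0.48  0.06 -0.06]
```

Emit:
drive_tool(targets=[-0.006,0,0.006,0,0,0,0,-0.011,0,0.011,0,0,0,0,-0.016,0,0.016,0,0,0,0,-0.021,0,0.021,0,0,0,0])

```text
time_s: 16.2
tool_pos: [639.8, -35.4, 123.7]
tool_rot: [-0.0, 0.924, 0.001, 0.383]
ft_force: [-1.7, 0.1, 1.4]
gripper_width: 24.7
```

Emit:
drive_tool(targets=[-0.004,0,0.004,0,0,0,0,-0.007,0,0.007,0,0,0,0,-0.01,0,0.01,0,0,0,0])

```text
time_s: 16.5
tool_pos: [645.2, -35.3, 123.6]
tool_rot: [-0.0, 0.924, 0.001, 0.383]
ft_force: [-5.6, 0.9, 2.4]
gripper_width: 24.5
```

```bash
python3 - <<'E'
from h import *
p,R=state()
E
```

```text
16.5 p [645.2 -35.3 123.6] z [ 0.708  0.003 -0.706] y [-0.002  1.     0.002] F [-5.6  0.9  2.4] w 24.5 j [-0.08 -0.37 -0.7   0.46  0.06 -0.06]
```

Emit:
drive_tool(targets=[-0.003,0,0.003,0,0,0,0,-0.006,0,0.006,0,0,0,0])

```text
time_s: 16.7
tool_pos: [648.6, -35.3, 123.6]
tool_rot: [-0.0, 0.924, 0.001, 0.383]
ft_force: [-5.0, 0.4, 1.3]
gripper_width: 24.6
```

Emit:
drive_tool(targets=[-0.003,0,0.003,0,0,0,0,-0.006,0,0.006,0,0,0,0])

```text
time_s: 16.9
tool_pos: [652.0, -35.3, 123.6]
tool_rot: [-0.0, 0.924, 0.001, 0.383]
ft_force: [-4.5, 0.6, 1.1]
gripper_width: 24.6
```

Emit:
drive_tool(targets=[0,0,0,0,0,0,0,0,0,0,0,0,0,0])

```text
time_s: 17.1
tool_pos: [652.1, -35.3, 123.8]
tool_rot: [-0.0, 0.924, 0.001, 0.384]
ft_force: [-1.6, -0.1, -0.4]
gripper_width: 24.4
```

Emit:
drive_tool(targets=[-0.003,0,0.003,0,0,0,0,-0.005,0,0.005,0,0,0,0])

```text
time_s: 17.3
tool_pos: [655.0, -35.3, 123.9]
tool_rot: [-0.0, 0.924, 0.001, 0.384]
ft_force: [-4.3, 1.8, -0.4]
gripper_width: 24.8
```

Emit:
drive_tool(targets=[-0.003,0,0.003,0,0,0,0,-0.003,0,0.003,0,0,0,0])

```text
time_s: 17.5
tool_pos: [656.9, -35.3, 124.1]
tool_rot: [-0.0, 0.923, 0.001, 0.384]
ft_force: [-1.4, 0.4, 0.1]
gripper_width: 24.7
```

```bash
python3 - <<'E'
from h import *
p,R=state()
E
```

```text
17.5 p [656.9 -35.3 124.1] z [ 0.709  0.002 -0.706] y [-0.002  1.     0.002] F [-1.4  0.4  0.1] w 24.7 j [-0.08 -0.34 -0.67  0.45  0.06 -0.05]
```

Emit:
drive_tool(targets=[-0.003,0,0.003,0,0,0,0,-0.003,0,0.003,0,0,0,0])

```text
time_s: 17.7
tool_pos: [658.5, -35.3, 124.1]
tool_rot: [-0.0, 0.923, 0.001, 0.384]
ft_force: [-2.3, 1.0, -0.4]
gripper_width: 24.6
```

Emit:
drive_tool(targets=[-0.003,0,0.003,0,0,0,0,-0.003,0,0.003,0,0,0,0])

```text
time_s: 17.9
tool_pos: [660.3, -35.3, 124.1]
tool_rot: [-0.0, 0.923, 0.001, 0.384]
ft_force: [-2.5, -0.4, -0.2]
gripper_width: 24.6
```

```bash
python3 - <<'E'
from h import *
snap("j",dict(scene=(210,310,140,280),top=(220,320,120,230)));p,R=state()
E
```

```text
18.0 p [660.2 -35.3 124.2] z [ 0.709  0.002 -0.705] y [-0.002  1.     0.002] F [-2.1  0.1 -0.1] w 24.7 j [-0.08 -0.33 -0.67  0.45  0.06 -0.05]
```

View pics/j.png

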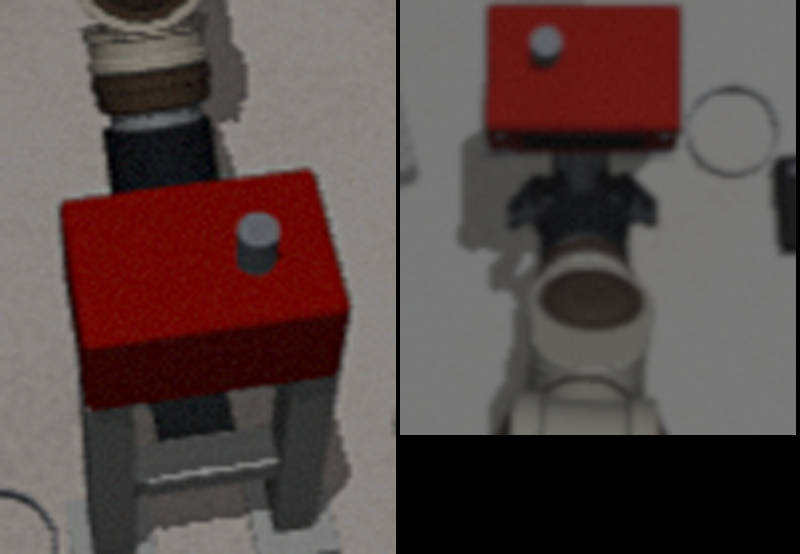

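```bash
python3 - <<'E'
from h import *
t=load("topi")
for v in(155,165,175,200,215,230,234): print(v,ray(t,220+580/3.96,120+v/3.96,92).round(1))
W=cloud(t)
u=int(220+583/3.96);print("coupling",[W[y,u].round(0).tolist() for y in range(178,196,2)])
s=load("scenej")
# what is visible behind the stand between the legs: points low, x 600-720
W=cloud(s);
for n,c in(("scenej",s),("topj",load("topj"))):
    W=cloud(c);k=(abs(W[...,1]+36)<40)&(W[...,2]<70)&(W[...,2]>4)&(W[...,0]>600)&(W[...,0]<720);print(n,k.sum(),W[k].round(0)[:12].tolist())
    k=(abs(W[...,1]+36)<45)&(W[...,2]<215)&(W[...,2]>60)&(W[...,0]>600)&(W[...,0]<760);print(n,k.sum(),np.percentile(W[k],[2,25,50,75,98],axis=0).round(0).tolist())
E
```

```text
155 [ 671.5 -406.1   92. ]
165 [ 662.  -405.6   92. ]
175 [ 652.6 -405.    92. ]
200 [ 629.1 -403.7   92. ]
215 [ 615.  -402.9   92. ]
230 [ 601.  -402.1   92. ]
234 [ 597.3 -401.9   92. ]
coupling [[621.0, -427.0, -0.0], [611.0, -425.0, 7.0], [604.0, -425.0, 2.0], [595.0, -423.0, 8.0], [589.0, -425.0, 0.0], [581.0, -424.0, 5.0], [574.0, -425.0, -3.0], [566.0, -424.0, -0.0], [558.0, -423.0, 0.0]]
scenej 11 [[630.0, -58.0, 7.0], [632.0, -58.0, 4.0], [710.0, 1.0, 10.0], [711.0, 1.0, 6.0], [711.0, 4.0, 6.0], [715.0, 0.0, 7.0], [718.0, -1.0, 9.0], [718.0, 2.0, 7.0], [707.0, -75.0, 7.0], [713.0, -73.0, 5.0], [719.0, -74.0, 5.0]]
scenej 640 [[678.0, -78.0, 76.0], [700.0, -55.0, 90.0], [719.0, -36.0, 93.0], [734.0, -17.0, 95.0], [739.0, 6.0, 99.0]]
topj 6 [[700.0, 0.0, 6.0], [699.0, -73.0, 6.0], [693.0, 1.0, 5.0], [692.0, -7.0, 6.0], [684.0, 1.0, 6.0], [684.0, -7.0, 6.0]]
topj 292 [[603.0, -79.0, 94.0], [621.0, -57.0, 143.0], [635.0, -36.0, 160.0], [648.0, -15.0, 181.0], [666.0, 7.0, 202.0]]
```

```bash
python3 - <<'E'
from h import *
t=load("topi");W=cloud(t)
k=(W[...,2]>165)&(W[...,2]<186)&(np.hypot(W[...,0]-563,W[...,1]+36)<26);print("coupling i",k.sum(),W[k].mean(0).round(1),W[k].min(0).round(0),W[k].max(0).round(0))
vv,uu=np.nonzero(k);print("px",uu.min(),uu.max(),vv.min(),vv.max(),proj(t,[563,-36,175]))
for v in(155,165,175,200,215,230,234): print(v,ray(t,220+180/3.96,120+v/3.96,92).round(1))
j=load("topj");W2=cloud(j)
print(proj(j,[650,-36,175]),proj(j,[660,-36,175]),proj(j,[645,-36,225]))
f=j["frame"].sum(2)
for v in range(150,178,2): print(v,f[v,254:280:2].tolist(),W2[v,262:270:2,2].round(0).tolist(),W2[v,266,0].round(0))
E
```

```text
coupling i 89 [562.5 -35.4 175.4] [541. -51. 167.] [579. -20. 186.]
px 261 270 181 192 (np.float64(265.6886886849594), np.float64(185.52541053950833))
155 [677.1 -38.2  92. ]
165 [667.6 -38.1  92. ]
175 [658.2 -37.9  92. ]
200 [634.6 -37.5  92. ]
215 [620.6 -37.3  92. ]
230 [606.5 -37.   92. ]
234 [602.8 -37.   92. ]
(np.float64(265.2514046450491), np.float64(160.79802300756486)) (np.float64(265.20170298458936), np.float64(157.98751060143815)) (np.float64(265.46400025791286), np.float64(158.5858200027498))
150 [139, 144, 142, 137, 144, 145, 142, 145, 145, 146, 149, 143, 144] [306.0, 301.0, 308.0, 301.0] 652.0
152 [104, 109, 99, 98, 103, 98, 101, 109, 109, 107, 102, 108, 103] [303.0, 300.0, 305.0, 302.0] 646.0
154 [48, 52, 51, 53, 56, 50, 59, 54, 57, 53, 53, 56, 54] [292.0, 289.0, 295.0, 294.0] 642.0
156 [35, 42, 45, 38, 32, 39, 38, 43, 34, 36, 33, 37, 32] [267.0, 270.0, 264.0, 268.0] 644.0
158 [125, 129, 96, 81, 77, 86, 81, 77, 79, 87, 124, 120, 117] [233.0, 233.0, 237.0, 235.0] 644.0
160 [218, 216, 145, 108, 106, 120, 116, 108, 104, 130, 199, 198, 197] [153.0, 162.0, 164.0, 148.0] 656.0
162 [218, 217, 139, 97, 106, 119, 118, 102, 95, 118, 213, 206, 213] [142.0, 144.0, 147.0, 124.0] 653.0
164 [126, 131, 95, 49, 92, 120, 117, 96, 55, 65, 119, 85, 165] [125.0, 142.0, 138.0, 124.0] 648.0
166 [46, 49, 52, 54, 82, 114, 117, 97, 62, 50, 46, 48, 64] [116.0, 116.0, 128.0, 112.0] 643.0
168 [57, 46, 45, 61, 73, 93, 88, 78, 66, 54, 67, 49, 53] [192.0, 118.0, 112.0, 187.0] 639.0
170 [73, 100, 93, 59, 68, 69, 65, 56, 68, 72, 100, 66, 62] [202.0, 189.0, 188.0, 206.0] 614.0
172 [99, 98, 71, 69, 73, 73, 73, 66, 70, 61, 69, 62, 96] [241.0, 242.0, 249.0, 236.0] 594.0
174 [89, 73, 64, 62, 63, 72, 67, 73, 71, 61, 59, 71, 100] [251.0, 252.0, 254.0, 255.0] 586.0
176 [75, 45, 57, 64, 61, 64, 69, 68, 68, 63, 53, 58, 155] [255.0, 258.0, 261.0, 253.0] 578.0
```

```bash
python3 - <<'E'
from h import *
from bench import camera
C=[camera("top") for _ in range(10)]
W=np.nanmean([cloud(c) for c in C],0);F=np.mean([c["frame"].sum(2) for c in C],0)
for v in range(157,172): print(v,F[v,258:274].round().astype(int).tolist(),"x",np.round(W[v,262:269,0]).astype(int).tolist(),"z",np.round(W[v,262:269,2]).astype(int).tolist())
C=[camera("scene") for _ in range(8)];W=np.nanmean([cloud(c) for c in C],0);
np.save("Wscene.npy",W);p,R=state()
from bench import sense;print(sense()["wrist_torque"])
E
```

```text
157 [54, 50, 51, 49, 50, 49, 50, 49, 52, 52, 49, 50, 51, 48, 52, 57] x [643, 644, 643, 643, 644, 643, 643] z [254, 252, 253, 254, 252, 253, 254]
158 [94, 75, 80, 82, 80, 78, 81, 82, 81, 78, 79, 81, 79, 74, 89, 114] x [645, 645, 644, 644, 644, 645, 644] z [235, 234, 236, 235, 235, 234, 234]
159 [135, 95, 108, 112, 107, 109, 111, 111, 110, 107, 104, 110, 105, 95, 123, 167] x [659, 658, 658, 658, 657, 658, 659] z [165, 169, 169, 170, 172, 167, 163]
160 [144, 96, 109, 116, 110, 113, 119, 118, 118, 112, 105, 110, 105, 93, 127, 179] x [660, 656, 656, 655, 656, 658, 660] z [149, 163, 164, 166, 162, 154, 146]
161 [144, 93, 109, 113, 109, 112, 118, 118, 117, 111, 104, 106, 100, 93, 128, 182] x [657, 656, 655, 655, 655, 656, 658] z [145, 150, 153, 152, 150, 149, 140]
162 [141, 91, 102, 108, 107, 113, 117, 118, 117, 112, 102, 102, 95, 83, 123, 184] x [655, 654, 653, 653, 653, 654, 655] z [139, 144, 146, 146, 144, 141, 136]
163 [132, 78, 70, 80, 96, 110, 118, 117, 116, 111, 98, 85, 71, 61, 101, 162] x [653, 651, 650, 650, 651, 652, 654] z [132, 140, 143, 142, 141, 137, 128]
164 [99, 60, 51, 64, 
[... 636 characters left out ...]
63, 59, 58] x [621, 624, 639, 639, 639, 624, 621] z [189, 176, 113, 114, 113, 175, 189]
169 [76, 60, 63, 66, 69, 73, 76, 78, 75, 73, 73, 72, 67, 65, 70, 80] x [616, 620, 620, 619, 619, 619, 615] z [199, 182, 181, 182, 181, 182, 199]
170 [95, 67, 62, 65, 70, 70, 71, 66, 67, 66, 68, 68, 68, 62, 73, 90] x [612, 611, 615, 614, 615, 614, 611] z [201, 202, 188, 189, 187, 187, 202]
171 [79, 64, 62, 64, 67, 70, 68, 67, 68, 69, 68, 70, 67, 62, 66, 79] x [600, 600, 600, 599, 599, 600, 600] z [237, 237, 238, 239, 239, 237, 237]
18.9 p [660.1 -35.3 124.2] z [ 0.709  0.002 -0.705] y [-0.002  1.     0.002] F [-1.2  0.8 -0.1] w 24.6 j [-0.08 -0.33 -0.67  0.45  0.06 -0.05]
[0.07198489 1.15249099 0.02584928]
```

Averaged depth shows the tube front face leaning about 22° with the top toward +x. The neck is at its stop, and pushing further rotated the tube in the pads. I'll rotate it back upright about the neck with a firmer grip.

```bash
python3 - <<'E'
from h import *
p,R=state()
for a,x,z in((17.6,657,126),(13.2,654.6,127),(8.8,652.3,127),(4.4,650,126),(0,648,124.5)):
    rows(p,R,[x,-35.3,z],Rot.from_euler('y',a-22,degrees=True).as_matrix()@R)
E
```

```text
18.9 p [660.1 -35.3 124.2] z [ 0.709  0.002 -0.705] y [-0.002  1.     0.002] F [-1.2  0.8 -0.1] w 24.6 j [-0.08 -0.33 -0.67  0.45  0.06 -0.05]
1 [ 0.002  0.    -0.009 -0.    -0.024 -0.   ]
1 [ 0.005  0.    -0.015 -0.    -0.049 -0.   ]
1 [ 0.009  0.    -0.019 -0.    -0.073 -0.   ]
1 [ 0.015  0.    -0.021 -0.    -0.098 -0.   ]
1 [ 0.021  0.    -0.022 -0.    -0.122 -0.   ]
```

Emit:
drive_tool(targets=[0,0,0,0,0,0,0,0.002,0,-0.009,0,-0.024,0,0,0.005,0,-0.015,0,-0.049,0,0], squeeze=90)

```text
time_s: 19.2
tool_pos: [655.1, -35.3, 128.2]
tool_rot: [-0.0, 0.89, 0.001, 0.455]
ft_force: [1.1, 0.3, -2.4]
gripper_width: 23.3
```

```bash
cat >> h.py <<'E'
def lean(n=8,lo=100,hi=152,cx=640,cy=-36,dump=False):
    from bench import camera
    W=np.nanmean([cloud(camera("top")) for _ in range(n)],0);L=[]
    for v in range(150,190):
        for u in (264,265,266):
            q=W[v,u]
            if lo<q[2]<hi and abs(q[0]-cx)<35 and abs(q[1]-cy)<14: L.append(q)
    L=np.array(L);
    if len(L)<6: print("few",L);return
    k=np.polyfit(L[:,2],L[:,0],1);print("front face: lean deg",np.degrees(np.arctan(k[0])).round(1),"n",len(L),"x at 124",np.polyval(k,124).round(1),"axis at 85",(np.polyval(k,85)+13*np.hypot(1,k[0])).round(1),"z",L[:,2].min().round(),L[:,2].max().round())
    if dump: print(L.round(0).tolist())
E
python3 - <<'E'
from h import *
lean();p,R=state()
E
```

```text
front face: lean deg 3.8 n 21 x at 124 636.5 axis at 85 646.9 z 102.0 148.0
19.6 p [654.9 -35.3 127.6] z [ 0.809  0.002 -0.588] y [-0.002  1.     0.002] F [-0.3  0.6  0. ] w 23.7 j [-0.08 -0.43 -0.83  0.23  0.07 -0.05]
```

```bash
python3 - <<'E'
from h import *
lean(10,dump=True);p,R=state()
rows(p,R,[p[0]-2.5,p[1],p[2]-1],Rot.from_euler('y',-4,degrees=True).as_matrix()@R);print(R.T@np.array([1,0,0])/400,R.T@Z/400)
E
```

```text
front face: lean deg 13.7 n 21 x at 124 638.7 axis at 85 642.6 z 102.0 150.0
[[645.0, -32.0, 150.0], [645.0, -35.0, 150.0], [645.0, -39.0, 148.0], [643.0, -32.0, 143.0], [643.0, -35.0, 141.0], [643.0, -39.0, 141.0], [641.0, -32.0, 136.0], [641.0, -35.0, 136.0], [641.0, -39.0, 134.0], [640.0, -32.0, 127.0], [639.0, -36.0, 127.0], [640.0, -39.0, 126.0], [637.0, -32.0, 120.0], [637.0, -36.0, 121.0], [638.0, -39.0, 118.0], [636.0, -32.0, 112.0], [635.0, -36.0, 113.0], [636.0, -39.0, 112.0], [634.0, -32.0, 104.0], [634.0, -36.0, 105.0], [634.0, -39.0, 102.0]]
20.1 p [654.7 -35.3 127.5] z [ 0.809  0.002 -0.588] y [-0.002  1.     0.002] F [2.9 1.6 2.8] w 23.4 j [-0.08 -0.43 -0.83  0.23  0.07 -0.05]
1 [ 0.006  0.    -0.004 -0.    -0.022 -0.   ]
[-1.46947807e-03 -4.25330810e-06  2.02252716e-03] [-2.02253138e-03  4.33831106e-06 -1.46947201e-03]
```

```bash
python3 - <<'E'
from h import *
p,R=state()
for a,x,z in((9,653,127),(4.5,651,126),(0,649,124.8)):
    rows(p,R,[x,p[1],z],Rot.from_euler('y',a-13.5,degrees=True).as_matrix()@R)
E
```

```text
20.1 p [654.7 -35.3 127.5] z [ 0.809  0.002 -0.588] y [-0.002  1.     0.002] F [2.9 1.6 2.8] w 23.4 j [-0.08 -0.43 -0.83  0.23  0.07 -0.05]
1 [ 0.004  0.    -0.003 -0.    -0.025 -0.   ]
1 [ 0.009  0.    -0.005 -0.    -0.05  -0.   ]
1 [ 0.014  0.    -0.008 -0.    -0.075 -0.   ]
```

Emit:
drive_tool(targets=[0.004,0,-0.003,0,-0.025,0,0,0.009,0,-0.005,0,-0.05,0,0,0.014,0,-0.008,0,-0.075,0,0,0.014,0,-0.008,0,-0.075,0,0])

```text
time_s: 20.5
tool_pos: [648.7, -35.6, 126.0]
tool_rot: [-0.0, 0.83, 0.001, 0.558]
ft_force: [2.3, 0.4, 7.5]
gripper_width: 23.6
```

```bash
python3 - <<'E'
from h import *
p,R=state();lean(8,dump=True);p,R=state();print(R.T@np.array([1,0,0])/400,R.T@Z/400)
E
```

```text
20.5 p [648.7 -35.6 126. ] z [ 0.926  0.002 -0.377] y [-0.001  1.     0.001] F [2.3 0.4 7.5] w 23.6 j [-0.09 -0.48 -1.05 -0.18  0.09 -0.03]
front face: lean deg 0.0 n 8 x at 124 634.2 axis at 85 647.2 z 102.0 135.0
[[634.0, -32.0, 135.0], [634.0, -35.0, 135.0], [635.0, -39.0, 131.0], [634.0, -32.0, 119.0], [634.0, -36.0, 117.0], [634.0, -39.0, 118.0], [634.0, -32.0, 102.0], [634.0, -36.0, 103.0]]
20.9 p [649.2 -35.6 126. ] z [ 0.924  0.002 -0.381] y [-0.001  1.     0.002] F [0.2 0.4 5.9] w 23.3 j [-0.09 -0.48 -1.04 -0.17  0.09 -0.03]
[-9.53079259e-04 -2.94029724e-06  2.31119694e-03] [-2.31119748e-03  3.89503739e-06 -9.53074527e-04]
```

Lean is now 0.0°, tube axis at x≈647 (estimated seat 648), and it's pressing about 6 N on the bench. I'll release and back away.

Emit:
drive_tool(targets=[0,0,0,0,0,0,20,0,0,0,0,0,0,40,0,0,0,0,0,0,70,0,0,0,0,0,0,70])

```text
time_s: 21.3
tool_pos: [648.1, -35.4, 123.1]
tool_rot: [-0.0, 0.832, 0.001, 0.554]
ft_force: [-0.1, 0.1, 0.5]
gripper_width: 59.5
```

Emit:
drive_tool(targets=[0,0,-0.04,0,0,0,70,0,0,-0.08,0,0,0,70,0,0,-0.14,0,0,0,70,0,0,-0.2,0,0,0,70,0,0,-0.28,0,0,0,70])

```text
time_s: 21.8
tool_pos: [574.3, -39.3, 157.1]
tool_rot: [-0.001, 0.833, 0.003, 0.553]
ft_force: [0.1, -0.6, 0.5]
gripper_width: 59.6
```

```bash
python3 - <<'E'
from h import *
p,R=state();lean(8,lo=20,dump=True);p,R=state()
c=None
from bench import camera
c=camera("top");np.savez("topk.npz",**c)
E
```

```text
21.8 p [574.3 -39.3 157.1] z [ 0.922  0.006 -0.388] y [-0.005  1.     0.003] F [ 0.1 -0.6  0.5] w 59.6 j [-0.13 -0.85 -1.15  0.1   0.12 -0.05]
front face: lean deg -0.1 n 21 x at 124 634.2 axis at 85 647.3 z 30.0 135.0
[[635.0, -32.0, 132.0], [634.0, -35.0, 135.0], [635.0, -39.0, 132.0], [634.0, -32.0, 119.0], [634.0, -36.0, 119.0], [635.0, -39.0, 116.0], [634.0, -32.0, 102.0], [634.0, -36.0, 103.0], [634.0, -39.0, 102.0], [634.0, -32.0, 87.0], [634.0, -36.0, 88.0], [635.0, -40.0, 84.0], [634.0, -32.0, 69.0], [634.0, -36.0, 71.0], [635.0, -40.0, 66.0], [634.0, -33.0, 54.0], [634.0, -36.0, 54.0], [635.0, -40.0, 49.0], [634.0, -33.0, 37.0], [634.0, -37.0, 35.0], [635.0, -40.0, 30.0]]
22.2 p [574.6 -39.2 156.8] z [ 0.922  0.005 -0.386] y [-0.004  1.     0.003] F [ 0.2 -0.3 -0. ] w 59.8 j [-0.13 -0.85 -1.15  0.1   0.12 -0.05]
```

```bash
python3 - <<'E'
from h import *
from bench import camera
for n in("scene","top"):
    a=load(n+"0")["frame"].astype(int);b=np.mean([camera(n)["frame"] for _ in range(4)],0)
    d=(abs(a-b).sum(2)>70).astype(np.uint8);d=cv2.morphologyEx(d,cv2.MORPH_OPEN,np.ones((2,2),np.uint8))
    k,_,st,ce=cv2.connectedComponentsWithStats(d)
    print(n,[(s[:4].tolist(),int(s[4])) for s in st[1:] if s[4]>12])
p,R=state()
E
```

```text
scene [([5, 0, 61, 115], 2027), ([86, 0, 206, 162], 9605), ([53, 9, 11, 28], 113), ([33, 46, 12, 14], 105), ([83, 85, 11, 18], 106), ([227, 97, 6, 3], 15), ([220, 111, 10, 9], 52), ([235, 117, 14, 8], 73), ([221, 121, 50, 70], 2177), ([305, 165, 55, 27], 633)]
top [([263, 167, 7, 10], 56), ([242, 183, 48, 149], 3180), ([163, 218, 49, 19], 446), ([437, 266, 72, 48], 1761), ([280, 287, 144, 97], 4641), ([420, 293, 59, 28], 1123), ([194, 296, 52, 88], 1284), ([225, 307, 28, 57], 672), ([489, 311, 23, 16], 202), ([438, 321, 41, 24], 259), ([364, 333, 30, 30], 665), ([219, 338, 13, 30], 210), ([392, 342, 44, 25], 255), ([248, 348, 28, 15], 66), ([285, 348, 3, 10], 23), ([274, 352, 18, 32], 300)]
22.65 p [574.7 -39.3 157.2] z [ 0.923  0.005 -0.386] y [-0.004  1.     0.003] F [-0.1  0.5 -0.7] w 60.1 j [-0.13 -0.85 -1.15  0.1   0.12 -0.05]
```

```bash
python3 -c "
from bench import *
print(hand_in())"
```

```text
the job is handed in; nothing more can be done
None
```

The riser is standing upright on its base plate in the spring clip, released. I handed the job in at about 23 s on the robot's clock. Whether it is snapped fully home rests on position estimates alone.

**What I did:**
- **Raise:** I gripped the tube near the coupling and turned the riser up about its plate edge. Wrist readings showed about 12 N of upward push at most. Near upright the wrist carried up to 2.8 N of the riser's roughly 3.4 N, so the bench was still taking some of the weight.
- **Carry:** I let it stand freely, took a new grip from the front, and slid it on its plate to the clip.
- **Insert:** I pushed it in at about 5 N, released it and backed off.

**What went wrong:** I kept pushing after the neck had reached its stop. The tube turned in the pads and leaned about 22°, which may have lifted part of the plate off the bench for a moment. I saw this in averaged depth readings and rotated it back upright before letting go.

**Last checks after release:**
- **Lean:** the front of the tube leans -0.1°, and wrist force is near zero.
- **Position:** the tube axis is at x = 647.3 mm. The seat estimate from the box and clip is about 647–648 mm, good to about 2 mm. I did not see the jaws closed behind the tube or do a pull test.
- **Bystanders:** comparing images with the start shows changes only where the riser, the arm and its shadow were.
- **Joint limits:** joints 2 and 3 ended at the lower limits of their ranges, -0.85 and -1.15 rad. At the two decimals I printed, neither read past its limit.

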